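Rock a stuck locating block out of its nest

ROBOT

A 6-joint arm with a two-finger parallel gripper is mounted at the origin on a cart in front of the work surface, level with it; the furniture and walls round the work are solid. World frame = base frame: x ahead of the robot, y to its left, z up, the work surface at z = 0. Lengths are in mm, angles in rad, forces in N, time in s.
With the tool pointing down it reaches from about 275 to 1000 mm from the base axis. Payload 8.4 kg.
Tool frame: the origin (TCP) lies between the finger pads; the fingertips stand 22 mm ahead of it and the grasp point (between the pads) lies 3 mm ahead of it (r.nose_length is the distance from the TCP to the fingertips, in mm); z points along the fingers, y is the direction in which the jaws open and shut (so a half turn about z gives the same grasp; the last joint's range is limited). The gripper opens to 85 mm and grips with 20 to 120 N. Pads are 22 mm wide; open, the fingers measure 114 mm over their backs; the gripper's body (76 mm by 85 mm) begins 54 mm behind the grasp point. The pads swing forward as they close: fully open they stand 13 mm farther back than shut.
Start: joints at [1.106, 0.353, 1.633, -0, 1.155, -0.002], TCP at [279.034, 559.257, 253.281] pointing down, gripper open.
Joint ranges: [-2.63, 2.63], [-0.92, 2.1], [0.06, 2.66], [-1.3, 4.44], [0, 2.69], [-3.02, 3.02]. Speed limits (rad/s): [2.22, 2.22, 2.79, 3.14, 3.14, 3.14].

INTERFACE

Orientations are given as [roll, pitch, yaw] about the fixed x, y, z axes, in that order (R = Rz(yaw) Ry(pitch) Rx(roll)).
In Python, from rig import r, viewer, order gives the robot as it stands.
- The arm moves only by the shell command python3 -m inch 'ROWS' [FORCE]. ROWS is JSON, a list of rows, each a list of 7 numbers: the opening, from 0 (shut) to 1 (fully open), then the shift along the tool's x, y, z in mm, then the turn, a rotation vector about the tool's x, y, z in degrees. A call has 1 to 8 rows; each row shifts and turns the pose as measured when the row begins, along the tool's axes as they then stand; what a row does not reach is not made up. A row lasts 1/10 s, in which the tool goes at most 50 mm and 8.59 degrees, less where a joint would pass 70% of its speed; a pose out of reach is approached as far as the arm can. A call is refused whole if a number of a shift passes 50 or a number of a turn 8.59, either way. A call with a gripper value outside its range is refused whole. The fingers move at their own pace and stop on an object; FORCE is the grip in N (left out, the last holds). Time passes only in rows, so rows that do not move let the fingers close. It gives the time, the measured TCP pose, the force and the opening at its end, in the units of the state.
- r.sense(): the state, without advancing time (a new reading comes with each control period).
- viewer.grab_frame(name): name is "scene" or "top" or "wrist"; returns the picture (384x512x3 uint8, red, green, blue); there is no depth.
- viewer.camera_params(name): a dict with "intrinsics" (3x3 intrinsics, pixels), "pose" (4x4, takes a point from camera to world coordinates); the wrist camera has in their place "T_tool_cam" (4x4, takes a point from camera to tool coordinates, whose origin is the TCP and whose axes are the flange's). Camera axes: x right, y up, looking along -z (the intrinsics and any distortion apply to the point x, -y, -z); pixel columns grow to the right and rows downward; lengths in mm; the calibration is good to about 2 mm. A picture is of the moment at which its call begins: read the wrist's pose just before it. camera_params takes no time and is no camera call.
- order.sign_off(): hands the job in, once; it reports no verdict.
The state is a dict: "clock": time; "qpos": joint angles; "qvel": joint speeds; "joint_efforts": joint torques, N m; "eef_pos": TCP position; "tcp_rot": TCP orientation; "contact_force": force on the tool from outside, world axes, zero at the start; "wrist_torque": the same for the moment, N m; "opening": opening from 0.0 (shut) to 1.0 (fully open).
Only numpy, scipy, OpenCV 4.12 (cv2) and the standard library are available. Lean on these libraries where they do the work, as an engineer would, in place of code of your own. Each camera call takes 0.05 s, during which the arm holds its last target.

TASK

The tall metal locating block is stuck in the steel nest: two stiff jaws, one at each side, hook over its shoulders. Take it by its head and, with its foot still in the nest, rock it over to one side and then the other until it has pushed both jaws back and is free; do not yank it against the jaws, and keep the gripper off the nest. Then lift it upright until its foot is just clear above the jaws, a few centimetres at most, and finish while holding it steady there over the nest; leave everything else on the bench where it is.

Things in the scene. Friction and masses are not known exactly. Their poses are not given: they have to be found in the camera images.
- nest: fixed steel nest, base plate 80 x 190 x 12 mm (x, y, z), whole height 51 mm. Origin: centre of its underside, on the bench; its two jaws face each other along its y axis. The block's foot stands on the plate (12 mm up) over the origin, in a slot 13 mm wide in y and 5 mm deep, so the block can tilt towards +y or -y about its foot
- jaw_left (a joint): jaw on the nest's +y side: metres pushed outward, 0 to 0.012, starts near 0; slides with about 8 N of friction, stays where pushed, no spring. Its flat nose (44 to 50 mm up, tip 9.5 mm from the nest's middle at 0) hooks over the block's shoulder and stops a straight pull; beyond 0.0035, better 0.005, the block passes. Tilting the block 0.2 rad towards it pushes it about 0.006
- jaw_right (a joint): the same jaw mirrored on the nest's -y side; positive is again outward (towards -y)
- block_head (a point): centre of the head of the loose aluminium block (about 0.2 to 0.3 kg), 78 mm above its underside; axes as the nest's. The head, to be grasped, is 30 x 26 x 40 mm (x, y, z), 58 to 98 mm above the underside; below it a neck 18 mm wide in y, a shoulder 26 mm wide in y (14 to 29 mm up) and a foot 10 mm wide in y
- block_foot (a point): centre of the block's underside, 78 mm below block_head along the block; it starts 12 mm above the bench, in the nest's slot
- block: the same block; origin at its underside's centre, z up along the block
- puck_a: bystander: black round unit with a white cap, 54 mm across, 44 mm high; origin at its underside
- jig_block: bystander: flat black jig with a round pocket, 62 x 80 x 28 mm; origin at its underside
- ring_cage: bystander: white moulded ring cage, 62 mm across, 33 mm high; origin at its underside
Mind the look-alikes: they are no part of the job. Of the things that look like the block, the largest one is meant.

How it is judged:
By the outcome, as a careful person would: the job done as asked, in the order asked, and still so for the second after the job is handed in, while the arm keeps its last pose, push and grip.
It also fails if it takes over 32 s, if anything falls off the work surface, if the arm or the gripper's body presses on something with over 40 N, if the wrist force passes 120 N, or if a joint passes its speed limit or range.

## Working session

There is one attempt and no reset: what is moved stays moved. The work goes in short steps, Python scripts to look and compute and a shell command to move; the robot and the scene stay as the last step left them, time stands still between calls to the robot, and variables do not carry over. Pictures are saved under pics/ and viewed, and the job is handed in when it is done.

```bash
mkdir -p pics; ls; python3 - <<'E'
from rig import r,viewer,order
import cv2,numpy as np
np.set_printoptions(precision=4,suppress=True)
s=r.sense();print(s)
for n in("scene","top","wrist"):
    im=viewer.grab_frame(n);cv2.imwrite(f"pics/{n}0.png",im[:,:,::-1]);print(n,viewer.camera_params(n))
E
```

```text
pics
{'clock': 0.0, 'qpos': array([ 1.1056,  0.3536,  1.6341,  0.    ,  1.1552, -0.0024]), 'qvel': array([ 0.0003,  0.0002,  0.0018, -0.0006,  0.0008, -0.0001]), 'joint_efforts': array([ -0.0038, -60.5279, -34.2047,  -0.0001,   0.0096,   0.0001]), 'eef_pos': array([278.83  , 558.8545, 252.561 ]), 'tcp_rot': array([-3.1402, -0.    ,  2.6788]), 'contact_force': array([-1.1358,  0.1822, -0.1235]), 'wrist_torque': array([-0.0005,  0.0348, -0.0556]), 'opening': 0.9987345605099591}
scene {'intrinsics': array([[355.0735,   0.    , 257.4963],
       [  0.    , 355.0735, 186.0257],
       [  0.    ,   0.    ,   1.    ]]), 'pose': array([[   0.7916,    0.34  ,   -0.5077,  131.6325],
       [  -0.611 ,    0.4356,   -0.661 , -563.1761],
       [  -0.0036,    0.8335,    0.5525,  551.0112],
       [   0.    ,    0.    ,    0.    ,    1.    ]])}
top {'intrinsics': array([[385.0571,   0.    , 252.6642],
       [  0.    , 385.0571, 191.1089],
       [  0.    ,   0.    ,   1.    ]]), 'pose': array([[  0.023 ,   0.9798,  -0.1987, 410.1415],
       [ -0.9997,   0.0249,   0.0074,  31.0023],
       [  0.0123,   0.1985,   0.98  , 974.7379],
       [  0.    ,   0.    ,   0.    ,   1.    ]])}
wrist {'intrinsics': array([[296.7863,   0.    , 253.7187],
       [  0.    , 296.7863, 193.3317],
       [  0.    ,   0.    ,   1.    ]]), 'T_tool_cam': array([[  -0.0001,    0.9661,    0.2581,   64.9302],
       [   1.    ,   -0.    ,    0.0006,    0.3733],
       [   0.0006,    0.2581,   -0.9661, -120.3796],
       [   0.    ,    0.    ,    0.    ,    1.    ]])}
```

View pics/scene0.png

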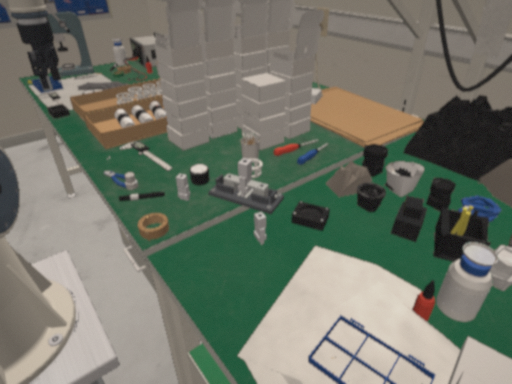

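View pics/top0.png

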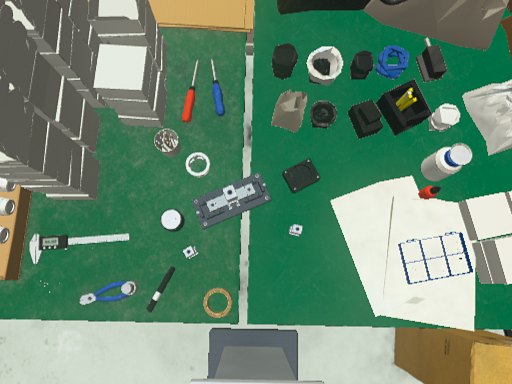

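View pics/wrist0.png

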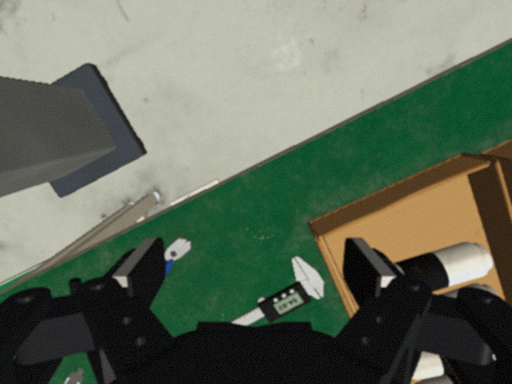

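The scene view (512x384) shows the nest at about (246,190), with a tall block at (245,172). Top view block-like candidates are (230,195) in the nest, (191,252) and (296,230) loose on the bench. The one in the nest fits, so I'm confirming it on enlarged crops.

```bash
python3 - <<'E'
import cv2,numpy as np
t=cv2.imread("pics/top0.png");s=cv2.imread("pics/scene0.png")
a=cv2.resize(t[150:270,165:315],None,fx=5,fy=5,interpolation=cv2.INTER_CUBIC)
cv2.imwrite("pics/topc.png",a)
b=cv2.resize(s[130:250,165:325],None,fx=5,fy=5,interpolation=cv2.INTER_CUBIC)
cv2.imwrite("pics/scenec.png",b)
E
```

```text
(no output)
```

View pics/topc.png

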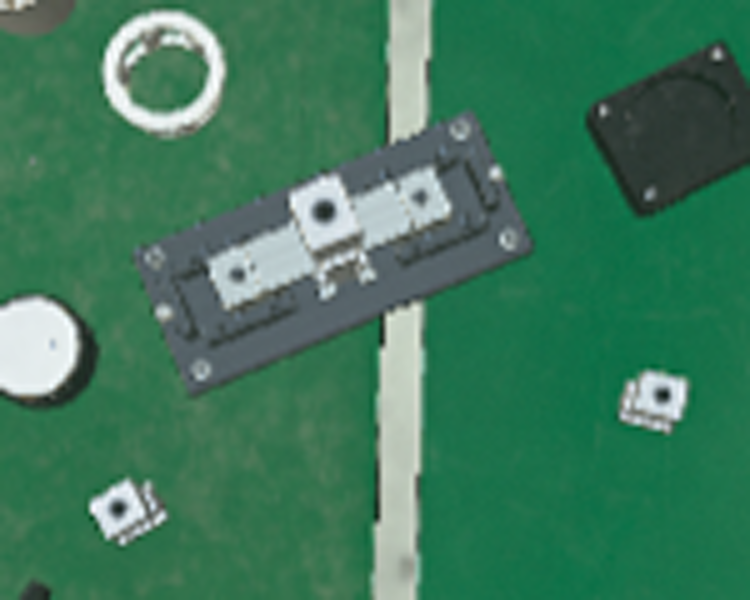

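View pics/scenec.png

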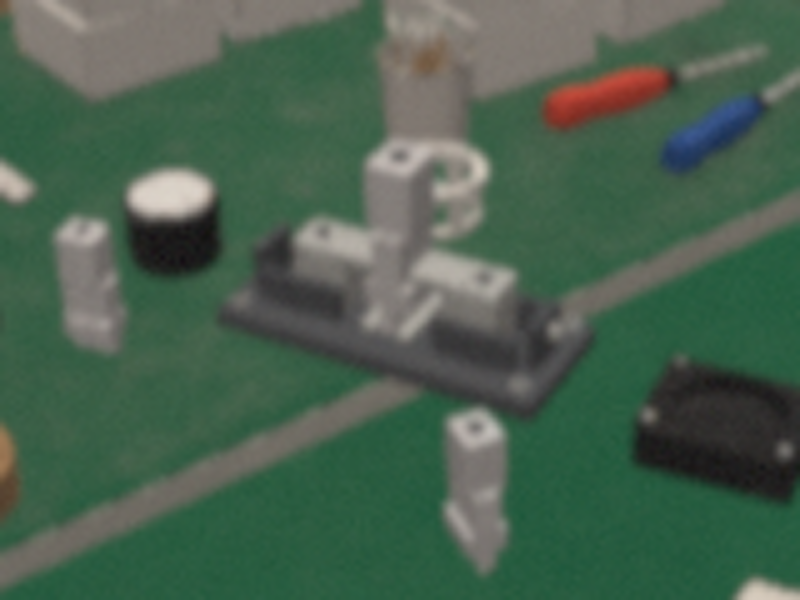

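```bash
cat > h.py <<'E'
import numpy as np,cv2
from scipy.spatial.transform import Rotation as Ro
np.set_printoptions(precision=3,suppress=True)
def ray(P,K,uv):
    d=np.linalg.inv(K)@[uv[0],uv[1],1.];d=np.array([d[0],-d[1],-d[2]])
    return P[:3,3],P[:3,:3]@d
def plane(P,K,uv,z):
    o,d=ray(P,K,uv);return o+d*(z-o[2])/d[2]
def proj(P,K,X):
    c=np.linalg.inv(P)@[*X,1.];q=K@[c[0],-c[1],-c[2]];return q[:2]/q[2]
def tool(s):
    T=np.eye(4);T[:3,:3]=Ro.from_euler('xyz',s['tcp_rot']).as_matrix();T[:3,3]=s['eef_pos'];return T
E
python3 - <<'E'
from h import *
from rig import r,viewer
c=viewer.camera_params("top");P,K=c['pose'],c['intrinsics']
t=lambda u,v:(u/5+165-.4,v/5+150-.4)
cs=[plane(P,K,t(*p),12) for p in [(135,250),(472,112),(533,245),(192,395)]]
print(np.array(cs),np.mean(cs,0)); e=[np.linalg.norm(cs[i]-cs[(i+1)%4]) for i in range(4)];print(e)
d=(cs[1]-cs[0])+(cs[2]-cs[3]);print('long axis deg',np.degrees(np.arctan2(d[1],d[0])))
d=(cs[0]-cs[3])+(cs[1]-cs[2]);print('short axis deg',np.degrees(np.arctan2(d[1],d[0])))
print('head top',plane(P,K,t(324,210),110))
c=viewer.camera_params("scene");P2,K2=c['pose'],c['intrinsics']
print('scene head',plane(P2,K2,(399/5+165-.4,156/5+130-.4),110))
for n,p,z in [('puck',(35,345),44),('cage',(165,72),33),('jig',(690,130),28),('small1',(118,508),70),('small2',(662,396),70)]:print(n,plane(P,K,t(*p),z))
T=tool(r.sense());print(T)
E
```

```text
[[579.468 177.934  12.   ]
 [656.021   8.514  12.   ]
 [587.133 -23.879  12.   ]
 [506.679 145.519  12.   ]] [582.325  77.022  12.   ]
[np.float64(185.91221704417228), np.float64(76.12411566226909), np.float64(187.5324793345079), np.float64(79.68008153968698)]
long axis deg -65.13722807285616
short axis deg 24.58087094750165
head top [582.988  77.649 110.   ]
scene head [581.093  75.707 110.   ]
puck [525.87  218.897  44.   ]
cage [667.441 164.569  33.   ]
jig [ 645.418 -101.755   28.   ]
small1 [447.632 170.34   70.   ]
small2 [505.747 -82.302  70.   ]
[[ -0.895   0.446  -0.    278.868]
 [  0.446   0.895  -0.001 558.966]
 [  0.     -0.001  -1.    252.72 ]
 [  0.      0.      0.      1.   ]]
```

```bash
python3 - <<'E'
from h import *
from rig import r,viewer
c=viewer.camera_params("scene");P,K=c['pose'],c['intrinsics']
for p in [(184,147),(168,128),(258,142),(300,128)]:print(p,plane(P,K,p,0))
E
python3 -m inch '[[1,-30,-36,0,0,0,0],[1,-30,-36,0,0,0,0],[1,-30,-36,0,0,0,0],[1,-30,-36,0,0,0,0]]'
```

```text
(184, 147) [588.069 437.03    0.   ]
(168, 128) [614.067 612.231   0.   ]
(258, 142) [807.468 312.815   0.   ]
(300, 128) [1001.583  308.143    0.   ]
clock: 0.55
eef_pos: [321.7, 375.9, 250.8]
tcp_rot: [-3.141, -0.001, 2.685]
contact_force: [0.8, -0.2, -0.4]
opening: 1.0
```

```bash
python3 -m inch '[[1,-29,-33,0,0,0,0],[1,-29,-33,0,0,0,0],[1,-29,-33,0,0,0,0],[1,-29,-33,0,0,0,0],[1,-29,-33,0,0,0,0],[1,-29,-33,0,0,0,0],[1,-29,-33,0,0,0,0]]'
python3 -m inch '[[1,0,0,0,0,0,-8.5],[1,0,0,0,0,0,-8.5],[1,0,0,0,0,0,-8.5],[1,0,0,0,0,0,-8.5],[1,0,0,0,0,0,-8.5],[1,0,0,0,0,0,-8.5],[1,0,0,0,0,0,0]]'
python3 - <<'E'
from h import *
from rig import r,viewer
s=r.sense();T=tool(s);print(T,s['qpos'])
tgt=np.array([582.3,77,T[2,3]]);print('shift',T[:3,:3].T@(tgt-T[:3,3]))
a=np.radians(114.8);print('y ang',np.degrees(np.arctan2(T[1,1],T[0,1])))
E
```

```text
clock: 1.25
eef_pos: [402.1, 66.5, 250.8]
tcp_rot: [3.141, 0.001, 2.688]
contact_force: [1.1, -0.3, -0.2]
opening: 0.999
clock: 1.95
eef_pos: [402.3, 58.9, 250.4]
tcp_rot: [-3.14, -0.001, -2.694]
contact_force: [-0.3, 0.1, 0.5]
opening: 1.002
[[ -0.901  -0.433   0.    402.342]
 [ -0.433   0.901  -0.002  58.93 ]
 [  0.001  -0.002  -1.    250.392]
 [  0.      0.      0.      1.   ]] [ 0.143  0.005  2.072 -0.002  1.064 -1.874]
shift [-170.041  -61.623   -0.013]
y ang 115.65468193793588
```

```bash
python3 -m inch '[[1,-42,-15,0,0,0,0.9],[1,-42,-15,0,0,0,0],[1,-42,-15,0,0,0,0],[1,-42,-15,0,0,0,0],[1,0,0,20,0,0,0],[1,0,0,0,0,0,0]]'
python3 - <<'E'
from h import *
from rig import r,viewer
s=r.sense();T=tool(s);im=viewer.grab_frame("wrist");np.save("w1.npy",T);cv2.imwrite("pics/w1.png",im[:,:,::-1])
im=viewer.grab_frame("scene");cv2.imwrite("pics/s1.png",cv2.resize(im[90:290,125:375,::-1],None,fx=3,fy=3))
print(T)
E
```

```text
clock: 2.55
eef_pos: [585.4, 74.7, 228.3]
tcp_rot: [-3.14, -0.001, -2.738]
contact_force: [-0.6, 0.6, -0.8]
opening: 1.002
[[ -0.92   -0.392  -0.001 585.367]
 [ -0.392   0.92   -0.002  74.707]
 [  0.001  -0.001  -1.    228.335]
 [  0.      0.      0.      1.   ]]
```

View pics/w1.png

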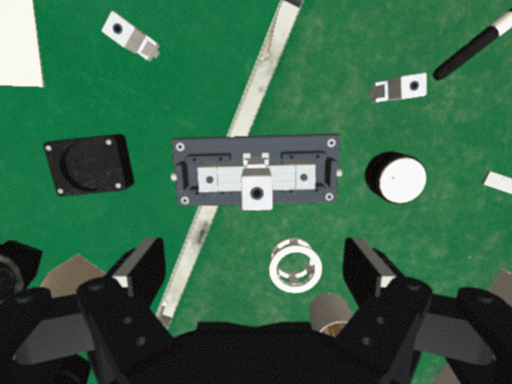

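View pics/s1.png

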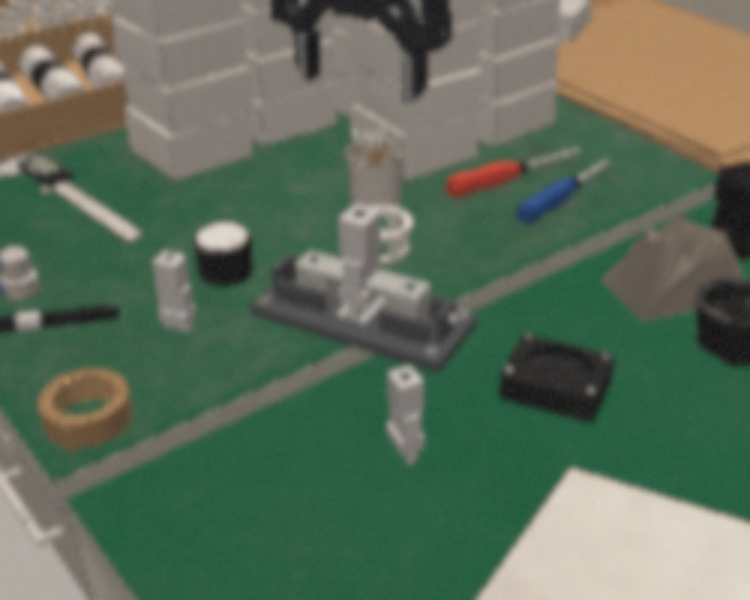

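The wrist view shows the nest centred at about (257,171). Plate corners are roughly (173,139), (339,135), (341,204) and (179,206), and the head-top hole is at (257,193). Next I'm refining the position and yaw from these.

```bash
python3 - <<'E'
from h import *
from rig import viewer
im=cv2.imread("pics/w1.png");cv2.imwrite("pics/w1c.png",cv2.resize(im[120:220,160:350],None,fx=4,fy=4,interpolation=cv2.INTER_CUBIC))
c=viewer.camera_params("wrist");T=np.load("w1.npy");P=T@c['T_tool_cam'];K=c['intrinsics']
print('hole',plane(P,K,(257,193),110))
for p in [(173,139),(339,135),(341,204),(179,206)]:print(plane(P,K,p,12))
g=cv2.cvtColor(im,cv2.COLOR_BGR2HSV)
m=((g[...,1]<110)&(g[...,2]>55)&(g[...,2]<130)).astype(np.uint8)*255
m[:125]=0;m[212:]=0;m[:,:165]=0;m[:,350:]=0
m=cv2.morphologyEx(m,cv2.MORPH_CLOSE,np.ones((5,5)))
ct=max(cv2.findContours(m,0,2)[0],key=cv2.contourArea);print(cv2.contourArea(ct),cv2.minAreaRect(ct))
a,b=plane(P,K,(209,180),50),plane(P,K,(303.5,177.5),50)
d=b-a;print('jaw screws',a,b,(a+b)/2,np.degrees(np.arctan2(d[1],d[0])))
E
```

```text
hole [582.98   76.453 110.   ]
[585.891 -23.743  12.   ]
[509.02  145.182  12.   ]
[579.709 184.35   12.   ]
[657.482   8.591  12.   ]
7288.0 ((257.8375244140625, 170.72589111328125), (80.36666870117188, 173.5577850341797), 85.91438293457031)
jaw screws [604.018  32.3    50.   ] [563.452 120.623  50.   ] [583.735  76.462  50.   ] 114.66905502494623
```

View pics/w1c.png

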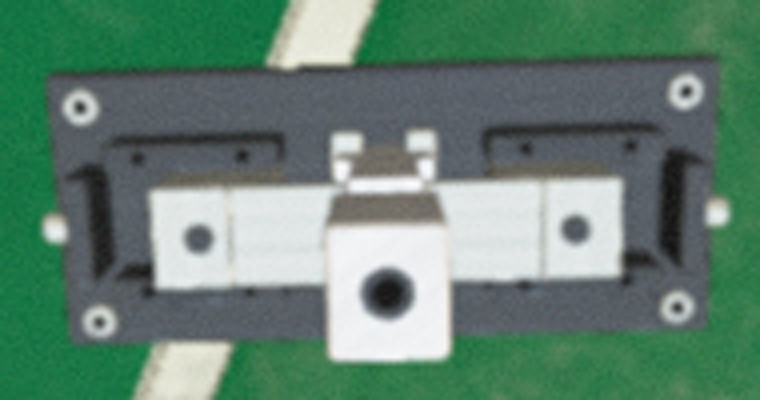

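```bash
python3 -m inch '[[1,1.6,2.9,25,0,0,-1.6],[1,0,0,40,0,0,0],[1,0,0,10,0,0,0],[1,0,0,0,0,0,0]]'
python3 - <<'E'
from h import *
from rig import r,viewer
s=r.sense();T=tool(s);print(T)
print('shift',T[:3,:3].T@(np.array([582.8,76.7,95])-T[:3,3]),'y ang',np.degrees(np.arctan2(T[1,1],T[0,1])))
E
```

```text
clock: 3.05
eef_pos: [584.3, 77.1, 160.4]
tcp_rot: [-3.137, 0.009, -2.713]
contact_force: [0.1, -0.1, -0.3]
opening: 0.999
[[ -0.91   -0.415   0.011 584.275]
 [ -0.415   0.91   -0.     77.146]
 [ -0.009  -0.005  -1.    160.382]
 [  0.      0.      0.      1.   ]]
shift [ 2.143  0.517 65.363] y ang 114.54800761556415
```

```bash
python3 -m inch '[[1,2,0.5,20,0,0,0],[1,0,0,0,0,0,0],[1,0,0,0,0,0,0]]'
cat >> h.py <<'E'
def rep(tgt=None,ang=114.7,tilt=0):
    # desired frame: tool z down, y at ang, then tilted about nest x by tilt(deg, world + about nest x)
    from rig import r
    s=r.sense();T=tool(s);a=np.radians(ang)
    y=np.array([np.cos(a),np.sin(a),0]);z=np.array([0,0,-1.]);x=np.cross(y,z)
    nx=np.array([np.sin(a),-np.cos(a),0])
    R=Ro.from_rotvec(np.radians(tilt)*nx).as_matrix()@np.column_stack([x,y,z])
    print('t',s['clock'],'pos',T[:3,3],'open',round(s['opening'],3),'F',s['contact_force'],'M',s['wrist_torque'])
    print('turn deg',np.degrees(Ro.from_matrix(T[:3,:3].T@R).as_rotvec()))
    if tgt is not None: print('shift',T[:3,:3].T@(np.array(tgt)-T[:3,3]))
    return T
E
python3 -c "
from h import *
rep([582.8,76.7,95])"
```

```text
clock: 3.35
eef_pos: [584.4, 77.1, 145.8]
tcp_rot: [-3.135, 0.015, -2.715]
contact_force: [0.3, -1.0, -0.4]
opening: 1.0
t 3.35 pos [584.408  77.062 145.846] open 1.0 F [ 0.313 -0.986 -0.385] M [-0.079  0.031  0.018]
turn deg [-0.365  0.845 -0.25 ]
shift [ 2.364  0.658 50.814]
```

```bash
python3 -m inch '[[1,2.5,0.6,26,-0.4,0.9,-0.2],[1,1,0,20,0,0.3,0],[1,0,0,0,0,0,0]]'
python3 -c "
from h import *
rep([582.8,76.7,95])"
```

```text
clock: 3.65
eef_pos: [585.3, 76.6, 105.5]
tcp_rot: [-3.14, 0.002, -2.712]
contact_force: [-0.2, -1.2, -1.2]
opening: 1.0
t 3.65 pos [585.263  76.639 105.529] open 1.0 F [-0.162 -1.235 -1.15 ] M [ 0.017  0.029 -0.013]
turn deg [-0.108  0.112 -0.086]
shift [ 2.235  1.101 10.522]
```

```bash
python3 -m inch '[[1,2.3,1.1,8,0,0,0],[1,1,0.3,3,0,0,0],[1,0,0,0,0,0,0]]'
python3 - <<'E'
from h import *
T=rep([582.8,76.7,95])
from rig import viewer
im=viewer.grab_frame("wrist");cv2.imwrite("pics/w2.png",im[:,:,::-1])
im=viewer.grab_frame("scene");cv2.imwrite("pics/s2.png",cv2.resize(im[120:240,175:325,::-1],None,fx=5,fy=5))
E
```

```text
clock: 3.95
eef_pos: [583.7, 76.9, 97.9]
tcp_rot: [-3.138, 0.007, -2.712]
contact_force: [-0.2, -1.0, 0.2]
opening: 1.004
t 3.95 pos [583.74   76.896  97.888] open 1.004 F [-0.222 -1.039  0.188] M [ 0.002  0.03  -0.048]
turn deg [-0.19   0.394 -0.106]
shift [0.956 0.223 2.88 ]
```

View pics/w2.png

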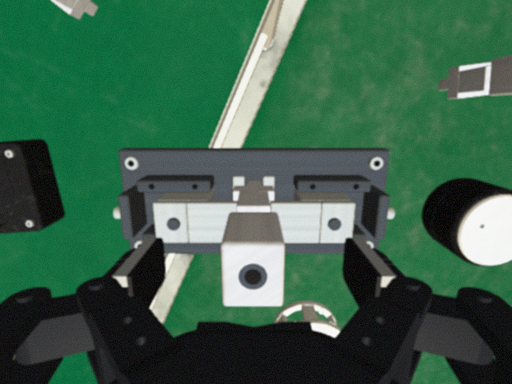

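View pics/s2.png

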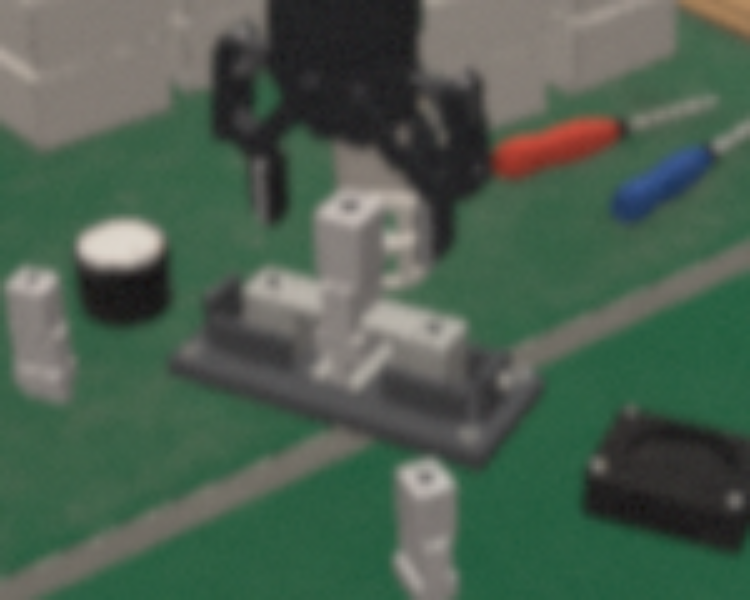

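```bash
python3 - <<'E'
from h import *
from rig import viewer
T=rep([582.8,76.7,95])
c=viewer.camera_params("wrist");P=T@c['T_tool_cam'];K=c['intrinsics']
h=plane(P,K,(253,276),110);print(h,T[:3,:3].T@(h-T[:3,3]))
E
```

```text
t 4.05 pos [583.881  76.913  97.963] open 0.998 F [0.566 0.412 0.216] M [-0.026 -0.017  0.04 ]
turn deg [-0.192  0.403 -0.105]
shift [1.093 0.266 2.954]
[583.064  76.25  110.   ] [  0.934  -0.303 -12.043]
```

```bash
python3 -m inch '[[1,1,0,2.5,-0.2,0.4,0],[0,0,0,0,0,0,0],[0,0,0,0,0,0,0],[0,0,0,0,0,0,0],[0,0,0,0,0,0,0],[0,0,0,0,0,0,0],[0,0,0,0,0,0,0]]' 60
python3 - <<'E'
from h import *
T=rep([582.8,76.7,95])
from rig import viewer
im=viewer.grab_frame("wrist");cv2.imwrite("pics/w3.png",im[:,:,::-1])
E
```

```text
clock: 4.75
eef_pos: [583.7, 76.5, 96.4]
tcp_rot: [-3.141, 0.001, -2.712]
contact_force: [0.6, 0.5, 0.2]
opening: 0.296
t 4.75 pos [583.74   76.475  96.43 ] open 0.296 F [0.591 0.455 0.183] M [-0.008  0.046  0.003]
turn deg [-0.01   0.065 -0.107]
shift [0.763 0.596 1.429]
```

View pics/w3.png

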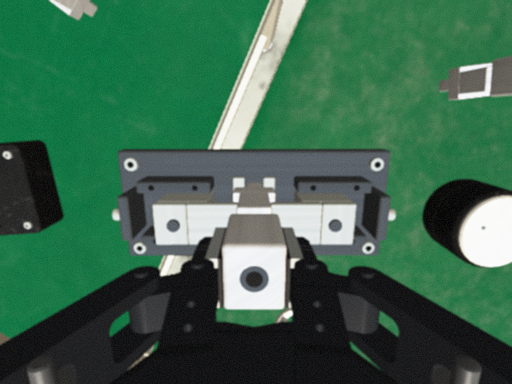

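```bash
cat >> h.py <<'E'
def rock(th,ref=(583.74,76.475,96.43),ang=114.7,lift=0):
    "th deg toward +y(tool y): target for pivoting about foot edge from upright TCP ref"
    a=np.radians(ang);y=np.array([np.cos(a),np.sin(a),0]);t=np.radians(th);h=ref[2]-12
    sg=np.sign(th) if th else 0
    py=5*sg; dy=-py; 
    Y=py+dy*np.cos(t)+h*np.sin(t); Z=12-dy*np.sin(t)+h*np.cos(t)
    tgt=np.array(ref)*[1,1,0]+y*Y+[0,0,Z+lift]
    return rep(tgt,ang,-th)
E
python3 -m inch '[[0,0,0,0,0,0,0],[0,0,3.7,-0.1,2.5,0,0],[0,0,3.7,-0.1,2.5,0,0]]'
python3 -c "
from h import *
rock(5)"
```

```text
clock: 5.1
eef_pos: [581.4, 81.8, 96.6]
tcp_rot: [-3.052, 0.002, -2.715]
contact_force: [-0.1, -2.7, 0.7]
opening: 0.297
t 5.1 pos [581.396  81.814  96.638] open 0.297 F [-0.133 -2.704  0.692] M [-0.232  0.203 -0.   ]
turn deg [-0.149  0.077 -0.241]
shift [ 0.108  1.549 -0.046]
```

```bash
python3 -m inch '[[0,0.1,4.5,-0.1,2.4,0,-0.2],[0,0,4.2,-0.1,2.4,0,0],[0,0,4.2,-0.1,2.4,0,0],[0,0,0,0,0,0,0]]'
python3 -c "
from h import *
rock(12.5)"
```

```text
clock: 5.5
eef_pos: [576.6, 92.3, 96.2]
tcp_rot: [-2.916, 0.002, -2.709]
contact_force: [1.3, -3.1, -1.9]
opening: 0.295
t 5.5 pos [576.615  92.288  96.241] open 0.295 F [ 1.287 -3.12  -1.902] M [-0.383 -0.157  0.023]
turn deg [-0.401  0.12   0.067]
shift [0.135 1.186 0.477]
```

```bash
python3 -m inch '[[0,0,1.5,0.4,0,0,0],[0,0,1,0,0.4,0,0],[0,0,0,0,0,0,0]]'
python3 - <<'E'
from h import *
from rig import viewer
T=rock(13)
im=viewer.grab_frame("wrist");cv2.imwrite("pics/w4.png",cv2.resize(im[120:320,100:400,::-1],None,fx=2.6,fy=2.6))
im=viewer.grab_frame("scene");cv2.imwrite("pics/s4.png",cv2.resize(im[120:240,175:325,::-1],None,fx=5,fy=5))
E
```

```text
clock: 5.8
eef_pos: [576.4, 92.9, 96.0]
tcp_rot: [-2.91, 0.001, -2.707]
contact_force: [0.0, -1.5, -1.4]
opening: 0.295
t 5.8 pos [576.44   92.905  95.995] open 0.295 F [ 0.038 -1.5   -1.421] M [ 0.03   0.045 -0.048]
turn deg [-0.268  0.101  0.167]
shift [0.23  1.252 0.325]
```

View pics/w4.png

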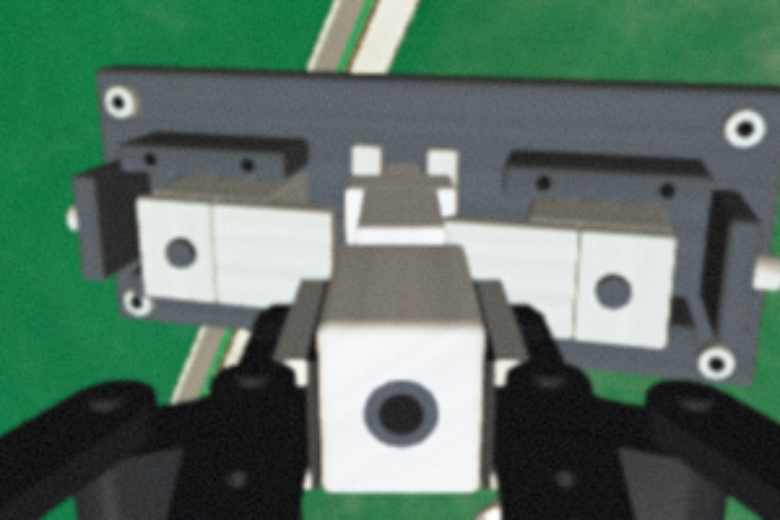

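View pics/s4.png

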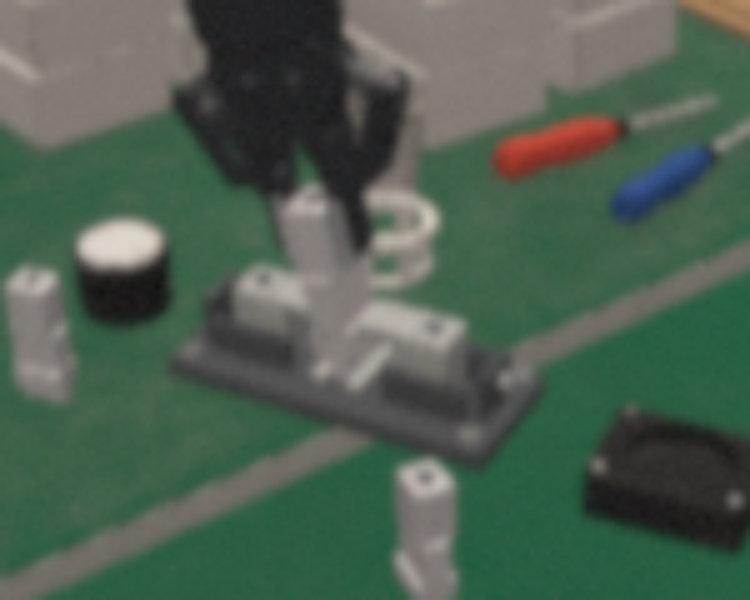

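The wrist view shows the block tilted towards tool +y. The jaw on that side (screw at crop (612,291)) is pushed, and the other jaw now has a gap at crop (335,225). Next I'm measuring the push from the screw positions.

```bash
cat >> h.py <<'E'
def jaws(T,l,r_,z=50):
    from rig import viewer
    c=viewer.camera_params("wrist");P=T@c['T_tool_cam'];K=c['intrinsics']
    a=np.radians(114.7);y=np.array([np.cos(a),np.sin(a),0])
    for p in (l,r_):
        X=plane(P,K,p,z);print('screw',X,'y off',(X-[583.3,76.5,0])@y)
E
python3 - <<'E'
from h import *
T0=np.load('w1.npy');jaws(T0,(160+199/4-.4,120+239/4-.4),(160+576/4-.4,120+230/4-.4))
T=rep();jaws(T,(100+180/2.6-.3,120+252/2.6-.3),(100+612/2.6-.3,120+291/2.6-.3))
E
```

```text
screw [603.221  32.434  50.   ] y off -48.35868202290017
screw [563.004 120.581  50.   ] y off 48.52881852613363
t 5.9 pos [576.421  92.974  95.905] open 0.295 F [ 0.924 -1.719 -0.221] M [-0.247 -0.08  -0.017]
turn deg [-13.256   0.088   0.157]
screw [603.497  31.959  50.   ] y off -48.905867341582805
screw [560.631 125.916  50.   ] y off 54.36779350115073
```

```bash
python3 -m inch '[[0,0.2,-4,0.2,-3.3,0,0.1],[0,0,-5.4,0.2,-3.3,0,0],[0,0,-5.4,0.2,-3.3,0,0],[0,0,-5.4,0.2,-3.3,0,0]]'
python3 -c "
from h import *
rock(0.)"
```

```text
clock: 6.3
eef_pos: [583.7, 76.6, 96.8]
tcp_rot: [3.13, 0.002, -2.706]
contact_force: [-1.0, -0.1, -2.5]
opening: 0.295
t 6.3 pos [583.692  76.614  96.802] open 0.295 F [-0.976 -0.126 -2.457] M [0.014 0.018 0.031]
turn deg [0.669 0.119 0.236]
shift [ 0.016 -0.151  0.37 ]
```

```bash
python3 -m inch '[[0,0,-4.2,0.1,-2.2,0,0.2],[0,0,-4.0,-0.1,-2.4,0,0],[0,0,-4.2,-0.1,-2.4,0,0]]'
python3 -c "
from h import *
rock(-7.6)"
python3 -m inch '[[0,0,-4.2,-0.1,-2.4,0,0],[0,0,-4.2,-0.1,-2.4,0,0],[0,0,0,0,0,0,0]]'
python3 -c "
from h import *
rock(-13)"
```

```text
clock: 6.6
eef_pos: [588.3, 66.9, 96.5]
tcp_rot: [2.994, 0.004, -2.713]
contact_force: [-2.0, 0.9, -0.3]
opening: 0.293
t 6.6 pos [588.313  66.903  96.488] open 0.293 F [-1.991  0.874 -0.286] M [-0.234  0.209  0.104]
turn deg [ 0.861  0.226 -0.109]
shift [ 0.153 -0.617  0.048]
clock: 6.9
eef_pos: [591.6, 59.7, 95.5]
tcp_rot: [2.9, 0.005, -2.716]
contact_force: [-0.2, 0.8, 0.3]
opening: 0.295
t 6.9 pos [591.594  59.71   95.472] open 0.295 F [-0.243  0.827  0.287] M [0.001 0.082 0.053]
turn deg [ 0.862  0.347 -0.212]
shift [ 0.128 -0.609 -0.068]
```

```bash
python3 -m inch '[[0,0,-1.5,-0.1,0,0,0],[0,0,-0.8,0,0,0,0]]'
python3 - <<'E'
from h import *
from rig import viewer
T=rock(-14);np.save('w5.npy',T)
im=viewer.grab_frame("wrist");cv2.imwrite("pics/w5.png",cv2.resize(im[120:320,100:400,::-1],None,fx=2.6,fy=2.6))
im=viewer.grab_frame("scene");cv2.imwrite("pics/s5.png",cv2.resize(im[120:240,175:325,::-1],None,fx=5,fy=5))
E
```

```text
clock: 7.1
eef_pos: [591.8, 59.3, 95.3]
tcp_rot: [2.897, 0.005, -2.717]
contact_force: [-1.3, 4.0, 1.6]
opening: 0.298
t 7.1 pos [591.782  59.288  95.253] open 0.298 F [-1.325  4.006  1.647] M [ 0.557  0.294 -0.031]
turn deg [ 0.02   0.36  -0.322]
shift [ 0.114 -1.581 -0.27 ]
```

View pics/w5.png

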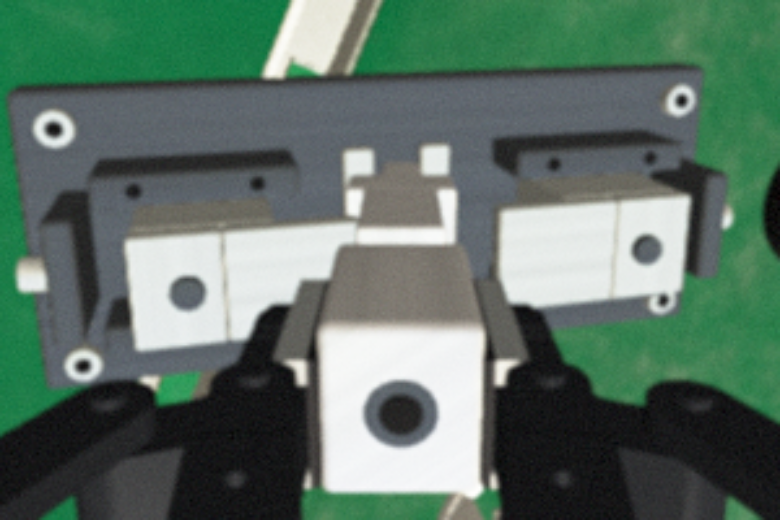

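View pics/s5.png

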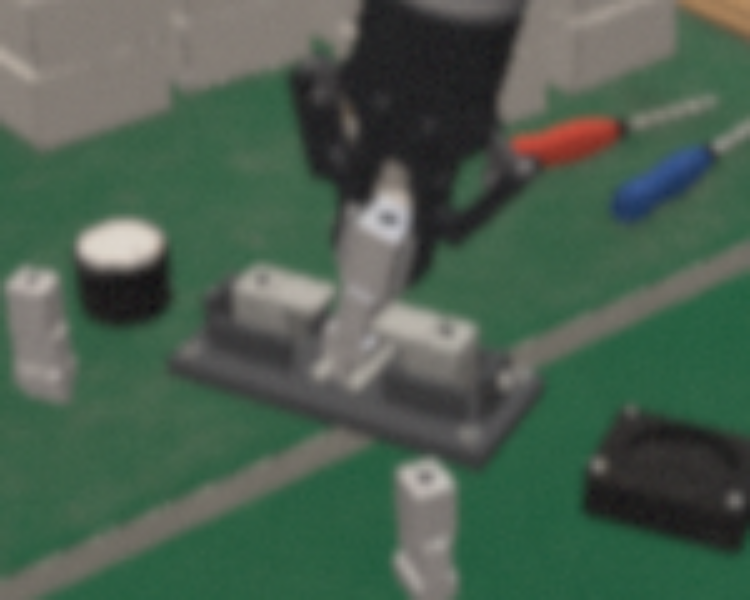

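The wrist crop shows the block tilted the other way. The left jaw screw is at (187,292), and the right one, now clear of the block, is at (647,249).

```bash
python3 - <<'E'
from h import *
T=np.load('w5.npy');jaws(T,(100+187/2.6-.3,120+292/2.6-.3),(100+647/2.6-.3,120+249/2.6-.3))
E
python3 -m inch '[[0,0,4,0.2,3.3,0.1,-0.2],[0,0,5.4,0.2,3.3,0,0],[0,0,5.4,0.2,3.3,0,0],[0,0,5.4,0.2,3.4,0,0],[0,0,0,0,0,0,0]]'
python3 -c "
from h import *
rock(0.)"
```

```text
screw [606.203  25.951  50.   ] y off -55.49467962054298
screw [560.158 126.889  50.   ] y off 55.449082044498994
clock: 7.7
eef_pos: [584.0, 78.1, 97.1]
tcp_rot: [-3.141, 0.008, -2.711]
contact_force: [-1.1, 0.6, -2.6]
opening: 0.298
t 7.7 pos [583.957  78.147  97.055] open 0.298 F [-1.055  0.591 -2.617] M [-0.037 -0.015 -0.034]
turn deg [-0.035  0.432 -0.037]
shift [ 0.9   -1.428  0.619]
```

```bash
python3 -m inch '[[0,0.9,-1.5,0,0,0.4,0],[0,0.3,-0.6,0,0,0,0],[0,0,0,-4,0,0,0],[0,0,0,-4,0,0,0],[0,0,0,0,0,0,0]]'
python3 -c "
from h import *
rep([583.3,76.5,143.5])"
```

```text
clock: 8.2
eef_pos: [584.5, 74.1, 105.3]
tcp_rot: [3.139, 0.0, -2.711]
contact_force: [1.1, -0.6, -3.0]
opening: 0.293
t 8.2 pos [584.528  74.109 105.254] open 0.293 F [ 1.058 -0.613 -3.042] M [-0.054 -0.01   0.008]
turn deg [ 0.136  0.011 -0.05 ]
shift [  0.112   2.776 -38.239]
```

```bash
python3 -m inch '[[0,0,2.2,0,0.1,0,0],[0,0,0,0,0,0,0]]'
python3 -c "
from h import *
rep([583.3,76.5,143.5])"
```

```text
clock: 8.4
eef_pos: [583.9, 75.7, 105.5]
tcp_rot: [3.141, 0.001, -2.713]
contact_force: [0.4, -0.4, -3.1]
opening: 0.298
t 8.4 pos [583.857  75.666 105.504] open 0.298 F [ 0.416 -0.394 -3.072] M [-0.001 -0.02  -0.026]
turn deg [ 0.036  0.039 -0.115]
shift [  0.133   1.014 -37.995]
```

```bash
python3 -m inch '[[0,0,0.9,-4,0,0,0],[0,0,0,-6,0,0,0],[0,0,0,-6,0,0,0]]'
python3 -c "
from h import *
rep([583.3,76.5,143.5])"
python3 -m inch '[[0,0,0,-7,0,0,0],[0,0,0,-7,0,0,0],[0,0,0,-6,0,0,0],[0,0,0,0,0,0,0]]'
python3 -c "
from h import *
rep([583.3,76.5,143.5])"
```

```text
clock: 8.7
eef_pos: [582.7, 76.6, 121.7]
tcp_rot: [3.14, -0.001, -2.712]
contact_force: [-0.5, 0.2, -2.4]
opening: 0.297
t 8.7 pos [582.741  76.564 121.716] open 0.297 F [-0.48   0.174 -2.441] M [-0.068 -0.013 -0.02 ]
turn deg [ 0.071 -0.06  -0.105]
shift [ -0.459  -0.264 -21.784]
clock: 9.1
eef_pos: [583.7, 76.8, 145.4]
tcp_rot: [3.141, 0.002, -2.712]
contact_force: [0.4, -0.4, -1.5]
opening: 0.29
t 9.1 pos [583.687  76.785 145.425] open 0.29 F [ 0.352 -0.365 -1.533] M [-0.002 -0.004  0.038]
turn deg [ 0.023  0.095 -0.088]
shift [ 0.474 -0.098  1.924]
```

```bash
python3 -m inch '[[0,0,0,0,0,0,0],[0,0,0,0,0,0,0],[0,0,0,0,0,0,0],[0,0,0,0,0,0,0]]'
python3 - <<'E'
from h import *
from rig import viewer
T=rep([583.3,76.5,143.5])
w=viewer.grab_frame("wrist");s=viewer.grab_frame("scene")
a=cv2.resize(w[120:320,100:400,::-1],(600,400));cv2.imwrite("pics/w6.png",a)
cv2.imwrite("pics/s6.png",cv2.resize(s[110:230,175:325,::-1],None,fx=5,fy=5))
rep([583.3,76.5,143.5])
c=viewer.camera_params("scene");
for z in (61,66):print(z,[(proj(c['pose'],c['intrinsics'],(583.3,76.5,z))-[175,110])*5])
E
```

```text
clock: 9.5
eef_pos: [583.4, 76.7, 145.1]
tcp_rot: [3.141, 0.001, -2.712]
contact_force: [-0.1, 1.1, -2.0]
opening: 0.296
t 9.5 pos [583.361  76.708 145.082] open 0.296 F [-0.126  1.105 -1.963] M [-0.028  0.019  0.111]
turn deg [ 0.032  0.065 -0.091]
shift [ 0.144 -0.164  1.582]
t 9.6 pos [583.312  76.707 145.043] open 0.295 F [-0.632  0.489 -1.357] M [ 0.038 -0.015  0.009]
turn deg [ 0.033  0.058 -0.091]
shift [ 0.099 -0.184  1.543]
61 [array([351.806, 334.381])]
66 [array([351.589, 326.202])]
```

View pics/s6.png

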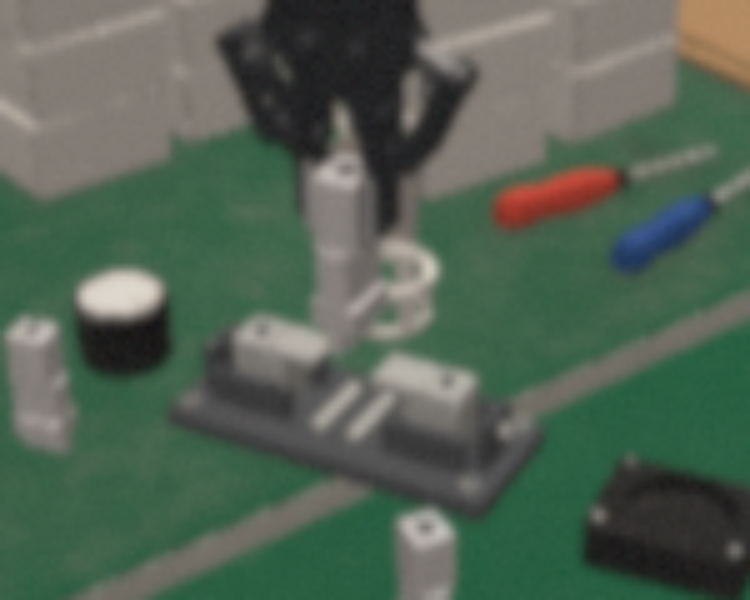

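View pics/w6.png

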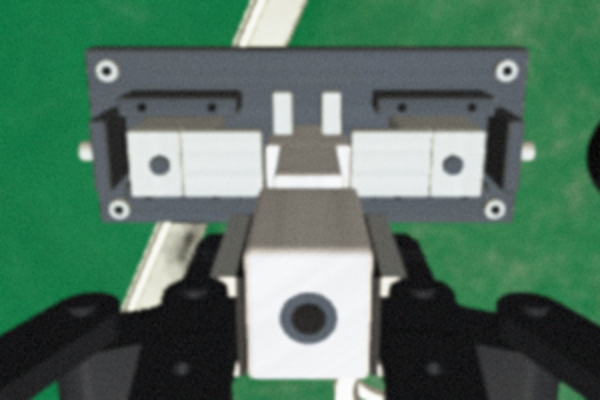

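```bash
python3 -c "
from rig import order
print(order.sign_off())"
```

```text
the job is handed in; nothing more can be done
None
```

The block is free and was handed in at 9.6 s. The gripper is holding it upright over the nest, with its foot about 10 mm above the jaws.

- **Grasp and rocking:** I gripped the head at 60 N and rocked the block about 13° to the +y side, then about 14° to the other.
- **Jaws:** the screw positions in the wrist pictures put both jaws about 7 mm out, past the 5 mm wanted. That comes from pixels, so allow a millimetre or so.
- **Lift:** I brought the block upright and lifted it about 49 mm, which puts its foot about 61 mm above the bench. It drifted up to 2.8 mm sideways early in the lift. I re-centred it before the shoulders passed the jaws, and no contact force showed.
- **Final check:** tilt is about 0.1°, the position is within 0.3 mm of the nest's middle, and the grip is steady. In the pictures the foot is clear above both opened jaws. The bystanders I could see (the puck, the jig and the spare blocks) look unmoved.
- **Forces:** every sensed contact force I saw stayed under about 5 N, so the block was not pulled against the jaws. No check failed.

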